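# Shift the feed-change lever to the fine-feed slot

## Task

The drive gearbox of the lead-measuring machine is to be put into fine feed. Push the black knob of the feed-change lever with the fingertips or the outside of the fingers, out of the left-hand lane, across the neutral channel and into the slot with the green disc at its end, fully home, then move clear. Do not grip the lever or force it, and leave the ring gauge, the plug gauge and the oil bottle where they are.

Things in the scene. Friction and masses are not known exactly. Their poses are not given: they have to be found in the camera images.
- machine: grey-green bench lead-measuring machine, turned up to 0.35 rad from the robot's axes. Origin on the table under the gate's centre; x away from the robot, y left, z up. Gearbox top 150 mm above the table, x -100 to +120 mm, y -110 to +190 mm; bed, carriage and tailstock to the right (to y -620 mm) and motor at the left end are all lower than 200 mm
- gate: steel gate plate, 112 x 104 x 4 mm, on the gearbox, top 160 mm above the table. Origin: centre of the H, top face; axes as the machine's. Slots 14 mm wide: left lane at y = +18 mm, right lane at y = -18 mm, joined only by the neutral channel across the middle (x = 0), inner corners rounded 5 mm. The lever's rod can go 24 mm either way along a lane from neutral, to a solid stop
- knob (a point): centre of the black ball knob, 34 mm across, on top of the lever. Centre in the gate frame: y about +35 mm in the left lane, -35 mm in the right; x = 0 in neutral, +46 or -46 mm fully home in a far or near slot; z +83 mm upright, up to 10 mm lower when leaning. Starts anywhere along the left lane. About 4 mm of play at the knob across a slot
- lever: lever: steel rod 10 mm thick with the knob on top. Origin: its pivot, fixed 82 mm below the gate's top at the gate's centre; z along the rod, the knob's centre 165 mm up it. It leans sideways (0.22 rad in either lane) and fore and aft (0.285 rad home in a slot). No springs: it moves at 3 to 4 N pushed at the knob and stays where it is left
- rod_at_gate (a point): point on the lever's rod where it passes through the gate plate, 80 mm from the pivot. Fully home in a slot it lies about 18 mm horizontally from the disc of that slot
- disc_green: green index disc: marks the fine-feed slot, always on the right-hand lane, at either its far or its near end. 2 mm thick, 20 mm across, fixed on the gate plate in line with one slot, 41 mm from the gate's centre along the lane and 18 mm to the side; origin at the centre of its underside. 
- disc_blue: blue index disc at the other end of the right-hand lane (rapid feed). 2 mm thick, 20 mm across, fixed on the gate plate in line with one slot, 41 mm from the gate's centre along the lane and 18 mm to the side; origin at the centre of its underside. 
- disc_red: red index disc at one end of the left-hand lane. 2 mm thick, 20 mm across, fixed on the gate plate in line with one slot, 41 mm from the gate's centre along the lane and 18 mm to the side; origin at the centre of its underside. 
- disc_yellow: yellow index disc at the other end of the left-hand lane. 2 mm thick, 20 mm across, fixed on the gate plate in line with one slot, 41 mm from the gate's centre along the lane and 18 mm to the side; origin at the centre of its underside. 
- ring_mid (a point): centre of a loose steel ring gauge, 56 mm across, 22 mm high, lying on the gearbox top to the left of the gate; not to be disturbed
- plug_mid (a point): centre of a loose steel plug gauge standing upright on the gearbox top at its far left, 28 mm across, 68 mm high (top 218 mm above the table); not to be disturbed
- bottle_mid (a point): centre of a small yellow oil bottle with a red cap, 44 mm across, 110 mm high, standing on the table to the left of the machine; not to be disturbed

How it is judged (in metres and radians):
At the end, for the whole second after the job is handed in: The lever stands in the green disc's slot, fully home: its rod, at the gate plate, within 21.5 mm of the green disc's centre (about 18 mm at the stop; 6 mm of slack at the knob), the lever at rest, and the ring gauge, plug gauge and bottle within 15 mm of where they were (horizontal distance between rod_at_gate and disc_green below 0.0215 m and angular speed of lever below 0.05 rad/s and distance of each of ring_mid, plug_mid, bottle_mid from where it was at the start of the episode below 0.015 m); the robot touches nothing.
It fails at once if a gauge or the bottle is shifted by more than 15 mm, lifted or knocked over (distance of any of ring_mid, plug_mid, bottle_mid from where it was at the start of the episode above 0.015 m).
It fails at once if the lever is gripped or forced: more than 35 N between the fingers and the lever (contact force between the fingers and lever above 35 N).
It also fails if it takes over 48 s, if anything falls off the work surface, if the arm or the gripper's body presses on something with over 40 N, if the wrist force passes 120 N, or if a joint passes its speed limit or range.

## Robot

A 6-joint arm with a two-finger parallel gripper is mounted at the origin on the work surface. World frame = base frame: x ahead of the robot, y to its left, z up, the work surface at z = 0. Lengths are in mm, angles in rad, forces in N, time in s.
With the tool pointing down it reaches from about 325 to 925 mm from the base axis. Payload 3.1 kg.
Tool frame: the origin (TCP) lies between the finger pads; the fingertips stand 17 mm ahead of it and the grasp point (between the pads) lies 2 mm behind it; z points along the fingers, y is the line along which they close (so a half turn about z gives the same grasp; the last joint's range is limited). The gripper opens to 85 mm and grips with 20 to 120 N. Pads are 22 mm wide; open, the fingers measure 114 mm over their backs; the gripper's body (76 mm by 85 mm) begins 54 mm behind the grasp point. The pads swing forward as they close: fully open they stand 13 mm farther back than shut.
Start: joints at [1.164, 0.217, 1.613, -0, 1.311, -0.112], TCP at [181.574, 598.055, 248.3] pointing down, gripper open.
Joint ranges: [-2.75, 2.75], [-0.78, 2.1], [0.31, 2.55], [-1.13, 4.27], [0.13, 2.63], [-2.58, 2.58]. Speed limits (rad/s): [2.79, 2.79, 3.14, 3.14, 3.14, 3.14].

## Interface

Orientations are given as a unit quaternion [x, y, z, w].
In Python, from workcell import telemetry, vision, robot gives the robot as it stands.
- The arm moves only by the tool drive_tool, never from a script. Its arguments are lists of equal length, an entry for each row: "slide": the shift along the world's x, y, z in mm, a list of three; "dr": the turn, a rotation vector about the world's x, y, z in rad, a list of three; "gripper": the gripper command: -1 is shut, 1 is fully open, values between are in proportion. In form: {"slide": [[tx, ty, tz], ...], "dr": [[wx, wy, wz], ...], "gripper": [gripper, ...]}. A call has 1 to 5 rows; each row is the pose to reach, as a shift and turn from the pose commanded when the call began; what a row does not reach only later rows make up. A row lasts 1/10 s, in which the tool goes at most 50 mm and 8.59 degrees, less where a joint would pass 70% of its speed; a pose out of reach is approached as far as the arm can. A call with a gripper value outside its range is refused whole. The fingers move at their own pace and stop on an object; "grip_force" is the grip in N (left out, the last holds). Time passes only in rows, so rows that repeat a pose let the fingers close. It gives the time, the measured TCP pose, the force and the opening at its end, in the units of the state.
- telemetry.get_obs(): the state, without advancing time (a new reading comes with each control period).
- vision.get_image(name): name is "scene" or "top" or "wrist"; returns the picture (420x560x3 uint8, red, green, blue); there is no depth.
- vision.get_calibration(name): a dict with "mtx" (3x3 intrinsics, pixels), "k1" (the pictures are not rectified: a ray, as slopes to the right and down, at radius r is drawn at 1 + k1 r^2 times it, then the intrinsics apply), "R" (3x3) and "t" (3): a world point X has camera coordinates R X + t; the wrist camera has in their place "T_tool_cam" (4x4, takes a point from camera to tool coordinates, whose origin is the TCP and whose axes are the flange's). Camera axes: x right, y down, z forward; pixel columns grow to the right and rows downward; lengths in mm; the calibration is good to about 2 mm. A picture is of the moment at which its call begins: read the wrist's pose just before it. get_calibration takes no time and is no camera call.
- robot.close_job(): hands the job in, once; it reports no verdict.
The state is a dict: "clock": time; "joint_pos": joint angles; "qvel": joint speeds; "effort": joint torques, N m; "position": TCP position; "tcp_rot": TCP orientation; "contact_force": force on the tool from outside, world axes, zero at the start; "torque": the same for the moment, N m; "grip_width": opening from 0.0 (shut) to 1.0 (fully open).
Only numpy, scipy, OpenCV 4.12 (cv2) and the standard library are available. Lean on these libraries where they do the work, as an engineer would, in place of code of your own. Each camera call takes 0.05 s, during which the arm holds its last target. There are 200 camera calls.

## Working session

There is one attempt and no reset: what is moved stays moved. The work goes in short steps, Python scripts to look and compute and a tool call to move; the robot and the scene stay as the last step left them, time stands still between calls to the robot, and variables do not carry over. Pictures are saved under pics/ and viewed, on a budget of 10 in all, crops included, one or two more only if the job needs it, and the job is handed in when it is done.

Besides the shell and the picture viewer there is one more tool, called after ">>>" in YAML: its name, and indented under it one key for each argument. drive_tool: Moves the arm, as the interface text tells. Its arguments: {"type":"object","properties":{"slide":{"type":"array"},"dr":{"type":"array"},"gripper":{"type":"array"},"grip_force":{"type":"number"}},"required":["slide","dr","gripper"]}

```bash
mkdir -p pics
python3 - <<'E'
from workcell import telemetry, vision
import cv2,numpy as np
for n in ("scene","top"):
    im=vision.get_image(n); cv2.imwrite(f"pics/{n}0.png",im[:,:,::-1])
    c=vision.get_calibration(n); print(n,{k:np.round(v,4).tolist() for k,v in c.items()})
print(vision.get_calibration("wrist"))
print(telemetry.get_obs())
E
```

```text
scene {'mtx': [[451.6931, 0.0, 275.7], [0.0, 451.6931, 206.8631], [0.0, 0.0, 1.0]], 'k1': -0.0316, 'R': [[0.8434, 0.5369, -0.0211], [0.2783, -0.47, -0.8377], [-0.4597, 0.7006, -0.5458]], 't': [-580.6887, 72.4926, 1082.7408]}
top {'mtx': [[451.6054, 0.0, 281.3659], [0.0, 451.6054, 203.7831], [0.0, 0.0, 1.0]], 'k1': 0.045, 'R': [[0.0039, -0.9997, -0.0221], [-0.981, 0.0005, -0.1942], [0.1942, 0.0224, -0.9807]], 't': [224.8018, 604.8512, 738.6836]}
{'mtx': array([[334.64606444,   0.        , 271.56906535],
       [  0.        , 334.64606444, 213.74055713],
       [  0.        ,   0.        ,   1.        ]]), 'k1': -0.030907684942427155, 'T_tool_cam': array([[-1.76254202e-03, -9.65505239e-01, -2.60377662e-01,
         6.47429669e+01],
       [ 9.99998345e-01, -1.58410158e-03, -8.95164070e-04,
         2.65927623e-01],
       [ 4.51820935e-04, -2.60378809e-01,  9.65506433e-01,
        -1.25820098e+02],
       [ 0.00000000e+00,  0.00000000e+00,  0.00000000e+00,
         1.00000000e+00]])}
{'clock': 0.1, 'joint_pos': array([ 1.16380999e+00,  2.17691134e-01,  1.61481978e+00, -6.32650966e-06,
        1.31128181e+00, -1.12212179e-01]), 'qvel': array([-0.00016648, -0.0018973 , -0.00474626, -0.00070846,  0.00046586,
       -0.00193333]), 'effort': array([-3.07023083e-04, -3.98074579e+01, -3.04970920e+01, -1.04081914e-04,
        4.23034347e-03, -5.61890843e-06]), 'position': array([181.2813949 , 597.38790237, 247.06701865]), 'tcp_rot': array([ 1.46853151e-01,  9.89157693e-01, -1.06395827e-03, -2.79416924e-04]), 'contact_force': array([-0.05809459,  0.51517134, -0.31808539]), 'torque': array([ 0.01096994, -0.02204735, -0.00756442]), 'grip_width': 0.9974581039579742}
```

View pics/top0.png

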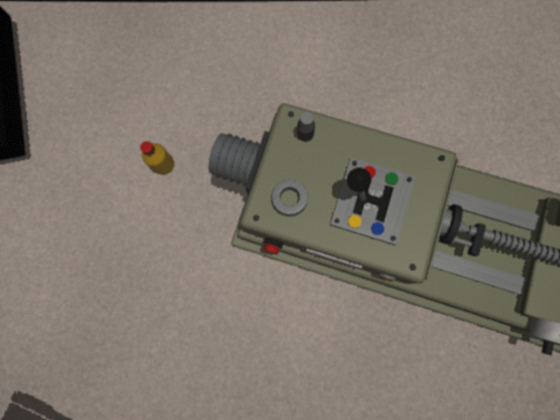

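View pics/scene0.png

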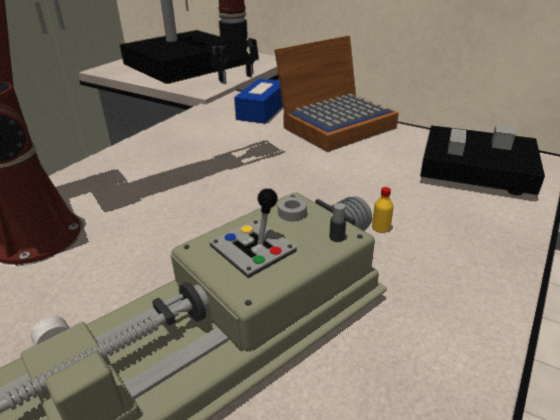

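The top view shows green at the far right (391,179), blue near right (377,229), red far left (370,172) and yellow near left (355,221). The knob is at about (359,180), leaning towards the far end of the left lane. In the scene view the knob is at (268,199). Next I'll compute world positions.

```bash
cat > h.py <<'E'
import numpy as np,cv2
from workcell import telemetry,vision
from scipy.spatial.transform import Rotation as Ro
def ray(n,uv,obs=None):
    c=vision.get_calibration(n);K=c['mtx'];d=np.array([c['k1'],0,0,0,0.])
    p=cv2.undistortPoints(np.array([[uv]],float),K,d)[0,0]
    v=np.array([p[0],p[1],1.])
    if n=='wrist':
        T=c['T_tool_cam'];R=Ro.from_quat(obs['tcp_rot']).as_matrix()
        return R@T[:3,3]+obs['position'],R@T[:3,:3]@v
    return -c['R'].T@c['t'],c['R'].T@v
def plane(n,uv,z,obs=None):
    o,v=ray(n,uv,obs);return o+v*(z-o[2])/v[2]
def cross(a,b):
    (o,v),(p,w)=a,b
    s=np.linalg.lstsq(np.c_[v,-w],p-o,rcond=None)[0]
    x,y=o+v*s[0],p+w*s[1];return (x+y)/2,np.linalg.norm(x-y)
def blob(m,near,r):
    n,l,st,c=cv2.connectedComponentsWithStats(m.astype(np.uint8))
    k=[i for i in range(1,n) if st[i,4]>15 and np.hypot(*(c[i]-near))<r]
    k=max(k,key=lambda i:st[i,4]); return c[k],st[k]
E
python3 - <<'E'
from h import *
S=cv2.imread('pics/scene0.png');T=cv2.imread('pics/top0.png')
def hue(im,lo,hi):
    h=cv2.cvtColor(im,cv2.COLOR_BGR2HSV).astype(int)
    H=h[...,0]; m=(H>=lo)&(H<=hi) if lo<hi else (H>=lo)|(H<=hi)
    return m&(h[...,1]>140)&(h[...,2]>60)
P={}
for n,lo,hi,t,s in (('green',50,80,(391,179),(259,260)),('blue',100,125,(377,229),(230,237)),('red',172,6,(370,172),(276,251)),('yellow',18,30,(355,221),(247,229))):
    for nm,im,uv in (('top',T,t),('scene',S,s)):
        c,st=blob(hue(im,lo,hi),uv,8);p=plane(nm,c,162);print(n,nm,c.round(1),st[4],p.round(1))
        P[n,nm]=p
for nm in('top','scene'):
  g,b,r,y=[P[k,nm] for k in('green','blue','red','yellow')]
  print(nm,'yaw',np.arctan2(*(g-b)[[1,0]]),'len',np.linalg.norm(g-b),'centre gb',(g+b)/2,'yg',y-b)
for nm,im,uv in(('top',T,(359,180)),('scene',S,(268,199))):
    g=im.max(2)<45
    x0,y0=uv[0]-25,uv[1]-25;sub=cv2.morphologyEx(g[y0:y0+50,x0:x0+50].astype(np.uint8),cv2.MORPH_OPEN,cv2.getStructuringElement(cv2.MORPH_ELLIPSE,(11,11)))
    c,st=blob(sub,(25,25),12);print(nm,c+[x0,y0],st);P[nm]=c+[x0,y0]
print(cross(ray('top',P['top']),ray('scene',P['scene'])))
for n,uv,z in(('ring',(289,198),172),('plugtop',(306,117),218),('bottle',(163,163),20)):print(n,plane('top',uv,z).round())
E
```

```text
green top [391.3 178.1] 96 [625.1  53.2 162. ]
green scene [258.5 258.9] 60 [625.2  53.1 162. ]
blue top [377.1 228.1] 104 [546.9  77.8 162. ]
blue scene [229.8 236.6] 54 [547.1  77.6 162. ]
red top [370.2 170.5] 76 [637.5  85.2 162. ]
red scene [275. 250.] 70 [635.9  87.  162. ]
yellow top [354.3 220.9] 129 [557.8 112.  162. ]
yellow scene [246.3 228.8] 61 [558.3 111.9 162. ]
top yaw -0.3051314713717191 len 81.97822356820524 centre gb [586.01567548  65.51766881 162.        ] yg [10.92829029 34.13482689  0.        ]
scene yaw -0.3036334538850374 len 81.84977438449997 centre gb [586.14682879  65.35915653 162.        ] yg [ 1.12243079e+01  3.43062825e+01 -1.13686838e-13]
top [358.35135135 179.98423423] [ 13  13  23  25 444]
scene [267.23357664 198.39781022] [ 16  15  18  20 274]
(array([603.28780984, 115.9488403 , 238.71672533]), np.float64(1.0335297512878352))
ring [592. 212. 172.]
plugtop [704. 187. 218.]
bottle [692. 453.  20.]
```

The knob is essentially in neutral, at gate (1.3, 35.3). The gate centre is about (591.5, 82.6) with yaw -0.304, and the tool is already aligned with it. Plan: shut the fingers, travel high to the +y side of the knob, push 70 mm along -y, then 46 mm along +x.

>>> drive_tool:
  slide:
    - [15,-15,30]
    - [48,-47,42]
    - [81,-79,42]
    - [114,-111,42]
    - [147,-143,42]
  dr:
    - [0,0,0]
    - [0,0,0]
    - [0,0,0]
    - [0,0,0]
    - [0,0,0]
  gripper: [-1,-1,-1,-1,-1]

```text
clock: 0.6
position: [329.3, 453.6, 290.0]
tcp_rot: [0.147, 0.989, -0.0, -0.0]
contact_force: [1.2, -0.4, -0.1]
grip_width: 0.14
```

>>> drive_tool:
  slide:
    - [33,-32,0]
    - [66,-64,0]
    - [99,-96,0]
    - [132,-128,0]
    - [165,-160,0]
  dr:
    - [0,0,0]
    - [0,0,0]
    - [0,0,0]
    - [0,0,0]
    - [0,0,0]
  gripper: [-1,-1,-1,-1,-1]

```text
clock: 1.1
position: [494.3, 293.4, 289.8]
tcp_rot: [0.147, 0.989, -0.0, -0.0]
contact_force: [-0.2, 0.1, 0.3]
grip_width: 0.003
```

>>> drive_tool:
  slide:
    - [33,-32,0]
    - [66,-64,0]
    - [99,-96,0]
    - [126,-126,0]
    - [126,-126,0]
  dr:
    - [0,0,0]
    - [0,0,0]
    - [0,0,0]
    - [0,0,0]
    - [0,0,0]
  gripper: [-1,-1,-1,-1,-1]

```text
clock: 1.6
position: [622.2, 164.5, 289.2]
tcp_rot: [0.15, 0.989, -0.001, 0.0]
contact_force: [-0.3, -0.3, 0.3]
grip_width: -0.001
```

>>> drive_tool:
  slide:
    - [0,0,-16]
    - [0,0,-32]
    - [0,0,-47]
    - [-3,-9.5,-47]
    - [-6,-19,-47]
  dr:
    - [0,0,0]
    - [0,0,0]
    - [0,0,0]
    - [0,0,0]
    - [0,0,0]
  gripper: [-1,-1,-1,-1,-1]

```text
clock: 2.1
position: [612.1, 150.2, 241.9]
tcp_rot: [0.146, 0.989, -0.001, -0.001]
contact_force: [-0.2, 0.5, 0.1]
grip_width: -0.002
```

>>> drive_tool:
  slide:
    - [-1.2,-3.8,0]
    - [-2.4,-7.6,0]
    - [-3.6,-11.4,0]
    - [-4.8,-15.3,0]
    - [-6,-19.1,0]
  dr:
    - [0,0,0]
    - [0,0,0]
    - [0,0,0]
    - [0,0,0]
    - [0,0,0]
  gripper: [-1,-1,-1,-1,-1]

```text
clock: 2.6
position: [608.5, 131.3, 244.9]
tcp_rot: [0.147, 0.989, 0.001, 0.002]
contact_force: [1.3, 3.7, 2.5]
grip_width: -0.0
```

Pushing at about 4 N and the lever is moving. Continuing.

>>> drive_tool:
  slide:
    - [-1.2,-3.8,0]
    - [-2.4,-7.6,0]
    - [-3.6,-11.4,0]
    - [-4.8,-15.3,0]
    - [-6,-19.1,0]
  dr:
    - [0,0,0]
    - [0,0,0]
    - [0,0,0]
    - [0,0,0]
    - [0,0,0]
  gripper: [-1,-1,-1,-1,-1]

```text
clock: 3.1
position: [601.4, 111.4, 243.1]
tcp_rot: [0.147, 0.989, -0.0, -0.0]
contact_force: [1.4, 2.8, 2.8]
grip_width: 0.002
```

>>> drive_tool:
  slide:
    - [-1.2,-3.8,0]
    - [-2.4,-7.6,0]
    - [-3.6,-11.4,0]
    - [-4.8,-15.3,0]
    - [-6,-19.1,0]
  dr:
    - [0,0,0]
    - [0,0,0]
    - [0,0,0]
    - [0,0,0]
    - [0,0,0]
  gripper: [-1,-1,-1,-1,-1]

```text
clock: 3.6
position: [595.3, 92.4, 243.1]
tcp_rot: [0.147, 0.989, -0.0, -0.0]
contact_force: [0.4, 2.2, 2.3]
grip_width: 0.002
```

Gate y is about 11, so about 14 mm remain.

>>> drive_tool:
  slide:
    - [-0.9,-2.8,0]
    - [-1.8,-5.7,0]
    - [-2.7,-8.6,0]
    - [-3.3,-10.5,0]
    - [-3.9,-12.4,0]
  dr:
    - [0,0,0]
    - [0,0,0]
    - [0,0,0]
    - [0,0,0]
    - [0,0,0]
  gripper: [-1,-1,-1,-1,-1]

```text
clock: 4.1
position: [591.3, 80.2, 242.6]
tcp_rot: [0.147, 0.989, -0.0, -0.001]
contact_force: [1.3, 3.2, -1.7]
grip_width: -0.002
```

```bash
cat > look.py <<'E'
from h import *
import sys
P={}
C=np.array([591.5,82.6])
for nm in('top','scene'):
    im=vision.get_image(nm)[:,:,::-1];cv2.imwrite(f'pics/{nm}{sys.argv[1]}.png',im)
    big=cv2.resize(im[130:290,180:430] if nm=='scene' else im[130:270,280:450],None,fx=3,fy=3);cv2.imwrite(f'pics/{nm}{sys.argv[1]}c.png',big)
o=telemetry.get_obs();d=o['position'][:2]-C;c,s=np.cos(.304),np.sin(.304)
print('tcp gate',c*d[0]-s*d[1],s*d[0]+c*d[1],o['position'],o['contact_force'])
E
python3 look.py 1
```

```text
tcp gate 0.49360985900498217 -2.56934774706998 [591.20186981  80.00070838 242.59755042] [ 0.14728763  2.03989401 -1.21845387]
```

View pics/scene1c.png

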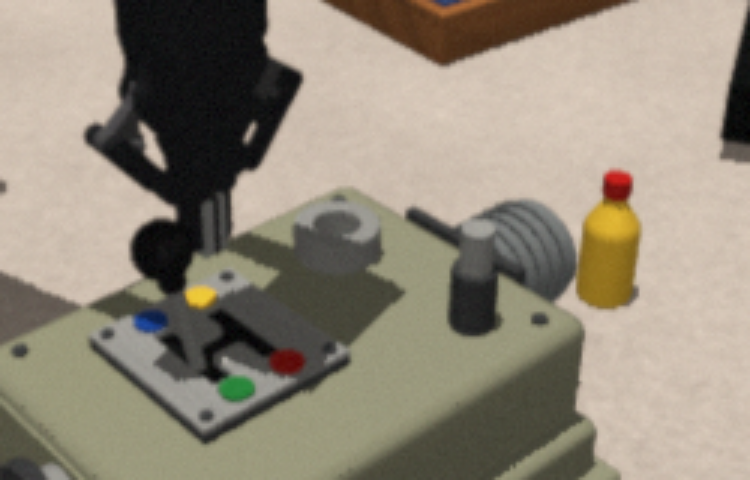

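The knob is over on the right, at about scene pixel (233,213), clear of the fingers. I'll check its gate position.

Run:
```python
from h import *
for z in(237,239):
    d=plane('scene',(180+160/3,130+250/3),z)[:2]-[591.5,82.6];c,s=np.cos(.304),np.sin(.304)
    print(c*d[0]-s*d[1],s*d[0]+c*d[1])
```

```text
-2.1110491345785167 -31.47239408446388
0.4183036026439808 -33.105491538502335
```

>>> drive_tool:
  slide:
    - [-0.3,-1,0]
    - [-0.6,-1.9,0]
    - [-0.8,-2.5,0]
    - [-0.8,-2.5,0]
  dr:
    - [0,0,0]
    - [0,0,0]
    - [0,0,0]
    - [0,0,0]
  gripper: [-1,-1,-1,-1]

```text
clock: 4.6
position: [590.7, 77.9, 243.1]
tcp_rot: [0.147, 0.989, -0.0, -0.0]
contact_force: [1.3, 2.4, -2.2]
grip_width: 0.001
```

>>> drive_tool:
  slide:
    - [3.9,12.4,0]
    - [-22.6,20.7,0]
    - [-49,29,0]
    - [-55.5,8.5,0]
    - [-61.9,-12,0]
  dr:
    - [0,0,0]
    - [0,0,0]
    - [0,0,0]
    - [0,0,0]
    - [0,0,0]
  gripper: [-1,-1,-1,-1,-1]

```text
clock: 5.1
position: [528.6, 66.1, 244.0]
tcp_rot: [0.146, 0.989, -0.001, 0.0]
contact_force: [0.3, 0.6, -0.0]
grip_width: -0.002
```

```bash
python3 look.py 2
```

```text
tcp gate -54.43918708370475 -36.201549445743034 [528.72048349  64.3541901  243.968211  ] [-0.38889649  0.83338214 -0.36568865]
```

View pics/scene2c.png

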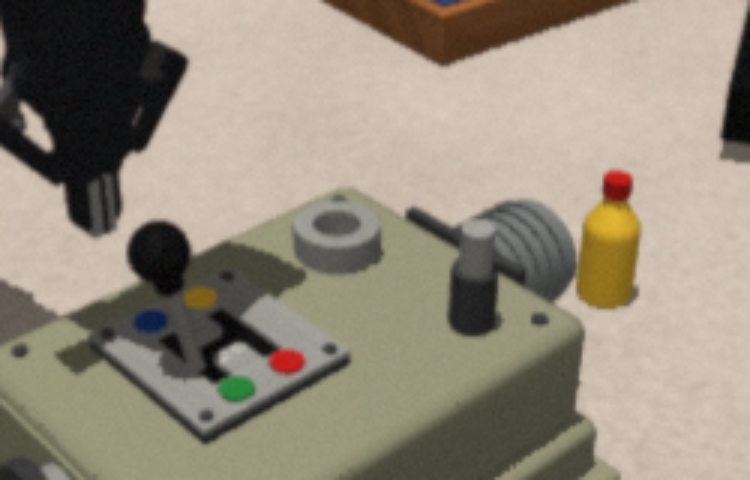

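The fingers stand behind the knob, which is at crop pixel (158,252) and untouched. Pushing +x.

>>> drive_tool:
  slide:
    - [7.6,-2.4,-3]
    - [15.3,-4.8,-5]
    - [21,-6.6,-5]
    - [24.8,-7.8,-5]
    - [28.6,-9,-5]
  dr:
    - [0,0,0]
    - [0,0,0]
    - [0,0,0]
    - [0,0,0]
    - [0,0,0]
  gripper: [-1,-1,-1,-1,-1]

```text
clock: 5.7
position: [558.1, 57.0, 238.1]
tcp_rot: [0.147, 0.989, -0.0, -0.0]
contact_force: [-1.8, -0.4, 1.2]
grip_width: 0.003
```

>>> drive_tool:
  slide:
    - [2.9,-0.9,0]
    - [5.7,-1.8,0]
    - [8.6,-2.7,0]
    - [11.4,-3.6,0]
    - [14.3,-4.5,0]
  dr:
    - [0,0,0]
    - [0,0,0]
    - [0,0,0]
    - [0,0,0]
    - [0,0,0]
  gripper: [-1,-1,-1,-1,-1]

```text
clock: 6.2
position: [572.0, 52.4, 238.4]
tcp_rot: [0.147, 0.989, 0.0, -0.0]
contact_force: [-2.2, 0.7, 1.8]
grip_width: 0.002
```

>>> drive_tool:
  slide:
    - [2.9,-0.9,0]
    - [5.7,-1.8,0]
    - [8.6,-2.7,0]
    - [11.4,-3.6,0]
    - [14.3,-4.5,0]
  dr:
    - [0,0,0]
    - [0,0,0]
    - [0,0,0]
    - [0,0,0]
    - [0,0,0]
  gripper: [-1,-1,-1,-1,-1]

```text
clock: 6.7
position: [586.2, 47.9, 237.9]
tcp_rot: [0.147, 0.989, 0.0, -0.0]
contact_force: [-3.0, 2.5, 0.5]
grip_width: -0.0
```

>>> drive_tool:
  slide:
    - [1.9,-0.6,0]
    - [3.8,-1.2,0]
    - [5.7,-1.8,0]
    - [7.6,-2.4,0]
    - [7.6,-2.4,0]
  dr:
    - [0,0,0]
    - [0,0,0]
    - [0,0,0]
    - [0,0,0]
    - [0,0,0]
  gripper: [-1,-1,-1,-1,-1]

```text
clock: 7.2
position: [593.6, 45.2, 237.7]
tcp_rot: [0.147, 0.989, -0.0, -0.001]
contact_force: [-3.0, 1.8, -2.5]
grip_width: -0.003
```

Gate x is about 13. I'll continue in small steps until the stop is felt.

>>> drive_tool:
  slide:
    - [1,-0.3,0]
    - [1.9,-0.6,0]
    - [2.9,-0.9,0]
    - [3.8,-1.2,0]
    - [3.8,-1.2,0]
  dr:
    - [0,0,0]
    - [0,0,0]
    - [0,0,0]
    - [0,0,0]
    - [0,0,0]
  gripper: [-1,-1,-1,-1,-1]

```text
clock: 7.7
position: [597.6, 44.0, 238.3]
tcp_rot: [0.147, 0.989, -0.0, -0.0]
contact_force: [-3.2, 0.4, -1.9]
grip_width: -0.004
```

>>> drive_tool:
  slide:
    - [0.5,-0.2,0]
    - [1,-0.3,0]
    - [1.5,-0.5,0]
    - [1.9,-0.6,0]
    - [1.9,-0.6,0]
  dr:
    - [0,0,0]
    - [0,0,0]
    - [0,0,0]
    - [0,0,0]
    - [0,0,0]
  gripper: [-1,-1,-1,-1,-1]

```text
clock: 8.2
position: [599.4, 43.6, 238.2]
tcp_rot: [0.147, 0.989, -0.0, -0.0]
contact_force: [-3.5, 0.8, -1.2]
grip_width: -0.001
```

>>> drive_tool:
  slide:
    - [0.5,-0.2,0]
    - [1,-0.3,0]
    - [1.5,-0.5,0]
    - [1.9,-0.6,0]
    - [1.9,-0.6,0]
  dr:
    - [0,0,0]
    - [0,0,0]
    - [0,0,0]
    - [0,0,0]
    - [0,0,0]
  gripper: [-1,-1,-1,-1,-1]

```text
clock: 8.7
position: [600.4, 43.3, 238.1]
tcp_rot: [0.147, 0.989, 0.0, -0.001]
contact_force: [-7.1, 0.3, -2.0]
grip_width: 0.0
```

```bash
python3 look.py 3
```

```text
tcp gate 20.233868667867263 -34.81460606382067 [600.38470484  43.3249665  238.06832022] [-6.61517375  1.00294776 -1.28218071]
```

View pics/scene3c.png

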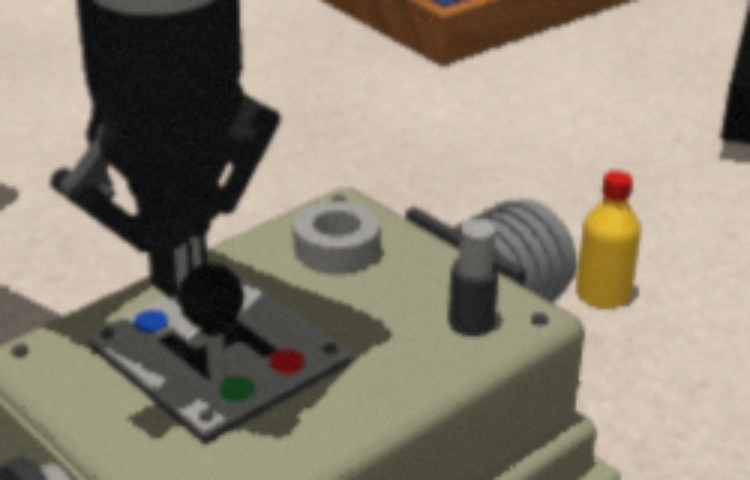

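The force rose from 3.3 to 7 N and the tool is lagging. The knob is at crop pixel (211,297), leaning towards the green slot. A small extra push should confirm the stop, then I'll back off.

>>> drive_tool:
  slide:
    - [0.5,-0.2,0]
    - [1,-0.3,0]
    - [1,-0.3,0]
  dr:
    - [0,0,0]
    - [0,0,0]
    - [0,0,0]
  gripper: [-1,-1,-1]

```text
clock: 9.1
position: [600.7, 43.2, 238.0]
tcp_rot: [0.147, 0.989, 0.0, -0.002]
contact_force: [-7.5, 1.4, 0.5]
grip_width: 0.001
```

>>> drive_tool:
  slide:
    - [-4,1.2,0]
    - [-20,6,0]
    - [-45,14,0]
    - [-75,23,20]
    - [-105,32,50]
  dr:
    - [0,0,0]
    - [0,0,0]
    - [0,0,0]
    - [0,0,0]
    - [0,0,0]
  gripper: [-1,-1,-1,-1,-1]

```text
clock: 9.6
position: [497.3, 74.7, 288.2]
tcp_rot: [0.147, 0.989, 0.0, 0.001]
contact_force: [0.3, 1.2, 0.6]
grip_width: -0.001
```

```bash
python3 look.py 4
python3 - <<'E'
from h import *
P={}
for nm,uv in(('top',(385,187)),('scene',(250,229))):
    im=cv2.imread(f'pics/{nm}4.png');x0,y0=uv[0]-25,uv[1]-25
    sub=cv2.morphologyEx((im.max(2)<45)[y0:y0+50,x0:x0+50].astype(np.uint8),cv2.MORPH_OPEN,cv2.getStructuringElement(cv2.MORPH_ELLIPSE,(11,11)))
    c,st=blob(sub,(25,25),18);P[nm]=c+[x0,y0];print(nm,P[nm],st)
p,e=cross(ray('top',P['top']),ray('scene',P['scene']));d=p[:2]-[591.5,82.6];c,s=np.cos(.304),np.sin(.304)
print(p,e,'gate',c*d[0]-s*d[1],s*d[0]+c*d[1])
for nm in('top','scene'):
    a=cv2.imread(f'pics/{nm}0.png');b=cv2.imread(f'pics/{nm}4.png')
    for r in({'top':[(262,172,312,225),(292,105,322,145),(135,135,178,180)],'scene':[(272,190,312,225),(325,198,350,246),(368,182,398,236)]}[nm]):
        print(nm,r,(cv2.absdiff(a,b).max(2)[r[1]:r[3],r[0]:r[2]]>50).sum())
E
```

```text
tcp gate -85.66495124910503 -34.11737337251934 [499.55039706  75.68989455 294.9927929 ] [ 1.4235361  -0.28879168  1.11043625]Traceback (most recent call last):
  File "<stdin>", line 6, in <module>
  File "h.py", line 21, in blob
    k=max(k,key=lambda i:st[i,4]); return c[k],st[k]
ValueError: max() iterable argument is empty
```

View pics/scene4c.png

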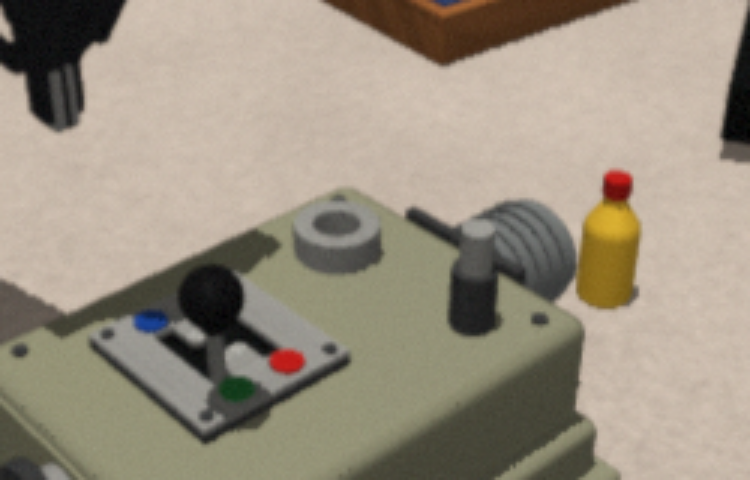

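View pics/top4c.png

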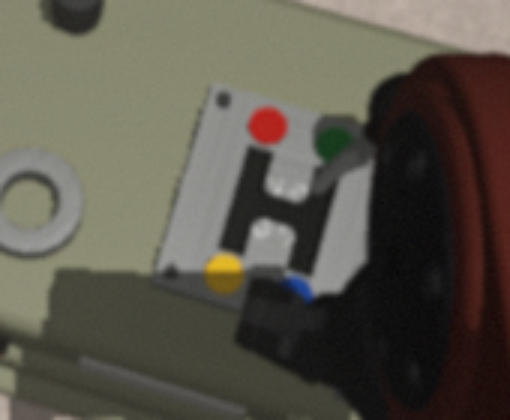

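The lever stands in the green slot and the gauges and bottle look untouched. In the top view the arm hides the knob. I'll move aside to measure it in both views.

>>> drive_tool:
  slide:
    - [-25,10,10]
    - [-50,40,20]
    - [-60,85,20]
    - [-65,130,20]
    - [-65,170,20]
  dr:
    - [0,0,0]
    - [0,0,0]
    - [0,0,0]
    - [0,0,0]
    - [0,0,0]
  gripper: [-1,-1,-1,-1,-1]

```text
clock: 10.2
position: [433.9, 247.0, 309.8]
tcp_rot: [0.147, 0.989, 0.002, 0.003]
contact_force: [0.4, -0.7, -0.3]
grip_width: 0.001
```

```bash
python3 look.py 5
python3 - <<'E'
from h import *
P={}
for nm,uv in(('top',(402,176)),('scene',(250,229))):
    im=cv2.imread(f'pics/{nm}5.png');x0,y0=uv[0]-25,uv[1]-25
    sub=cv2.morphologyEx((im.max(2)<45)[y0:y0+50,x0:x0+50].astype(np.uint8),cv2.MORPH_OPEN,cv2.getStructuringElement(cv2.MORPH_ELLIPSE,(11,11)))
    try:
        c,st=blob(sub,(25,25),18);P[nm]=c+[x0,y0];print(nm,P[nm],st)
    except ValueError: print(nm,'none')
c,s=np.cos(.304),np.sin(.304)
g=lambda p:(c*(p[0]-591.5)-s*(p[1]-82.6),s*(p[0]-591.5)+c*(p[1]-82.6))
for nm in P: print(nm,g(plane(nm,P[nm],232.5)))
if len(P)==2:
    p,e=cross(ray('top',P['top']),ray('scene',P['scene']));print(p,e,g(p))
for nm in('scene',):
    a=cv2.imread(f'pics/{nm}0.png');b=cv2.imread(f'pics/{nm}5.png')
    for r in((272,190,312,225),(325,198,350,246),(368,182,398,236)):
        print(nm,r,(cv2.absdiff(a,b).max(2)[r[1]:r[3],r[0]:r[2]]>50).sum())
E
```

```text
tcp gate -200.25150554087725 111.67739810447932 [433.86009363 249.09974966 309.41505475] [0.06990874 0.09308445 0.05653062]
top [413.98642534 166.60180995] [ 25   4  25  24 442]
scene [250.28650138 229.63636364] [ 15  15  21  23 363]
top (np.float64(44.10200915371641), np.float64(-33.8473537173833))
scene (np.float64(46.342394667938564), np.float64(-34.5954103778168))
[624.05366281  36.9329358  231.21034717] 0.6086465103827642 (np.float64(44.730913657533776), np.float64(-33.82849506726856))
scene (272, 190, 312, 225) 77
scene (325, 198, 350, 246) 0
scene (368, 182, 398, 236) 0
```

```bash
python3 -c "
from workcell import robot; print(robot.close_job())"
```

```text
the job is handed in; nothing more can be done
None
```

The lever is in the green (far right) slot, fully home as far as I could measure, and the job was handed in at about 10 s on the robot clock. I pushed the knob only with the outside of the shut fingers. The first push was about 70 mm across the neutral channel, and the second was forward to the stop. The force was 3–5 N while moving and about 7.5 N at the stop.

- **Lever position:** the last two-view check put the knob at gate (about 45, -34, +71) mm, against the nominal home of (46, -35, +73). That is within the 6 mm of slack. The top view's knob mask touched the edge of its crop, so that figure is good to only 1–2 mm. The scene view alone gave (46.3, -34.6).
- **Loose objects:** the plug gauge and bottle showed no pixel change in the scene view. The ring gauge's region showed 77 changed pixels. I put these down to the arm's or lever's shadow, because the ring looked in place in the view just before, but I did not measure its position again.
- **Arm clear:** it stands well away from the machine, with contact force near zero.

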